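# Fill two coffee-pod towers in drinking order

### The arm

A 7-joint arm with a two-finger parallel gripper is mounted at the origin on a cart in front of the work surface, level with it; the furniture and walls round the work are solid. World frame = base frame: x ahead of the robot, y to its left, z up, the work surface at z = 0. Lengths are in m, angles in rad, forces in N, time in s.
With the tool pointing down it reaches from about 0.4 to 0.875 m from the base axis. Payload 6.5 kg.
Tool frame: the origin (TCP) lies at the very end of the fingers, on their centre line; the grasp point (between the pads) lies 19 mm behind it (r.grasp_offset is the distance from the TCP to the grasp point, in m); z points along the fingers, y is the line along which they close (so a half turn about z gives the same grasp; the last joint's range is limited). The gripper opens to 85 mm and grips with 20 to 120 N. Pads are 22 mm wide; open, the fingers measure 114 mm over their backs; the gripper's body (76 mm by 85 mm) begins 54 mm behind the grasp point. The pads swing forward as they close: fully open they stand 13 mm farther back than shut.
Start: joints at [-1.409, 0.536, -0.004, 1.538, 0.003, 1.067, -0.071], TCP at [0.147, 0.633, 0.231] pointing down, gripper open.
Joint ranges: [-2.7, 2.7], [-0.37, 2.16], [-1.27, 1.26], [0.24, 2.4], [-1.31, 4.45], [0.19, 1.91], [-2.76, 2.76]. Speed limits (rad/s): [2.39, 2.39, 3.14, 3.14, 3.14, 3.14, 3.14].

### API

Orientations are given as a unit quaternion [w, x, y, z].
In Python, from bench import r gives the robot as it stands.
- The arm moves only by the tool step_arm, never from a script. Its arguments are lists of equal length, an entry for each row: "linear": the shift along the tool's x, y, z normalised to -1 to 1, where 1 is 50 cm, a list of three; "yaw": the turn about the tool's z normalised to -1 to 1, where 1 is 180 degrees. In form: {"linear": [[tx, ty, tz], ...], "yaw": [yaw, ...]}. A call has 1 to 20 rows; each row shifts and turns the commanded pose from where the row before left it, along the tool's axes as they then stand; what a row does not reach is not made up. A row lasts 1/8 s, in which the tool goes at most 62.5 mm and 10.7 degrees, less where a joint would pass 70% of its speed; a pose out of reach is approached as far as the arm can. A call with a number of a shift or a turn outside -1 to 1 is refused whole. A call with a gripper value outside its range is refused whole. "claw" is the opening, from -1 (shut) to 1 (fully open), so that 0 is half open, set as the call begins (left out, the last holds). The fingers move at their own pace and stop on an object; the grip force is fixed at half the most. Time passes only in rows, so rows that do not move let the fingers close. It gives the time, the measured TCP pose, the force, the opening and the grip force at its end, in the units of the state.
- r.sense(): the state, without advancing time (a new reading comes with each control period).
- r.get_image(name): name is "scene" or "top"; returns a dict with "image" (480x640x3 uint8, blue, green, red), "fx", "fy", "cx", "cy" (pixels), "distortion" ([k1, k2, p1, p2, k3] as OpenCV has them; the pictures are not rectified), "position" and "rotation" of the camera in the world. Camera axes: x right, y down, z forward; pixel columns grow to the right and rows downward; lengths in m; the calibration is good to about 2 mm. A picture is of the moment at which its call begins. There is no depth.
- r.sign_off(): hands the job in; it is judged then, once.
The state is a dict: "time": time; "qpos": joint angles; "qvel": joint speeds; "tau": joint torques, N m; "eef_pos": TCP position; "tool_rot": TCP orientation; "force": force on the tool from outside, world axes, zero at the start; "torque": the same for the moment, N m; "gripper_width": opening from 0.0 (shut) to 1.0 (fully open); "finger_force": force on a finger pad.
Only numpy, scipy, OpenCV 4.12 (cv2) and the standard library are available. Lean on these libraries where they do the work, as an engineer would, in place of code of your own. Each camera call takes 0.05 s, during which the arm holds its last target. There are 200 camera calls.

### The job

Fill the two coffee-pod towers from the top, each pod upright with its lid on top, as it stands now; they give the pods out at the bottom, so the one to be drunk first goes in first. The black tower is for the morning: purple comes out first, then gold, then red; the white tower is for the afternoon: green comes out first, then the blue decaf. Leave the mug, the spectacles and the mouse where they are.

Things in the scene. Friction and masses are not known exactly. Their poses are not given: they have to be found in the camera images.
- black_tower: Black metal pod tower, fixed: open-topped column. Origin on its axis at desk level; -x is its front (outlet at the bottom). Floor 10 mm, mouth edge 136 mm above the desk, top 18 mm flared to 68 mm. Guides the 50 mm rim with about 2 mm play; pods sink in it, 38 mm a layer; best let go well inside. 34 mm wide slots down front and back let in fingers that close along its x.
- white_tower: White metal pod tower, fixed: open-topped column. Origin on its axis at desk level; -x is its front (outlet at the bottom). Floor 10 mm, mouth edge 136 mm above the desk, top 18 mm flared to 68 mm. Guides the 50 mm rim with about 2 mm play; pods sink in it, 38 mm a layer; best let go well inside. 34 mm wide slots down front and back let in fingers that close along its x.
- purple_pod: single-serve coffee pod, dark purple, about 30 g: a nearly straight cup standing on its base, closed by a flat foil lid of the same colour. Cup 45 mm across near the base and 47 mm under the rim; rim 50 mm across, its 3 mm thick edge the widest part, lid top 38 mm high. Origin: centre of the underside, z up. Grasp across the rim, from above.
- gold_pod: single-serve coffee pod, gold, about 30 g: a nearly straight cup standing on its base, closed by a flat foil lid of the same colour. Cup 45 mm across near the base and 47 mm under the rim; rim 50 mm across, its 3 mm thick edge the widest part, lid top 38 mm high. Origin: centre of the underside, z up. Grasp across the rim, from above.
- red_pod: single-serve coffee pod, red, about 30 g: a nearly straight cup standing on its base, closed by a flat foil lid of the same colour. Cup 45 mm across near the base and 47 mm under the rim; rim 50 mm across, its 3 mm thick edge the widest part, lid top 38 mm high. Origin: centre of the underside, z up. Grasp across the rim, from above.
- green_pod: single-serve coffee pod, green, about 30 g: a nearly straight cup standing on its base, closed by a flat foil lid of the same colour. Cup 45 mm across near the base and 47 mm under the rim; rim 50 mm across, its 3 mm thick edge the widest part, lid top 38 mm high. Origin: centre of the underside, z up. Grasp across the rim, from above.
- blue_pod: single-serve coffee pod, blue, about 30 g: a nearly straight cup standing on its base, closed by a flat foil lid of the same colour. Cup 45 mm across near the base and 47 mm under the rim; rim 50 mm across, its 3 mm thick edge the widest part, lid top 38 mm high. Origin: centre of the underside, z up. Grasp across the rim, from above.
- mug: bystander: salmon-pink mug standing upright, 90 mm wide, 124 mm with its handle, 94 mm high. Origin: centre of its underside.
- spectacles: bystander: dark red spectacles lying open on the desk, 141 x 142 x 42 mm. Origin: centre of the underside.
- mouse: bystander: black computer mouse, 100 x 59 x 34 mm, its length along its x. Origin: centre of its underside.

How it is judged:
At the end, for the whole second after the job is handed in: Black tower, from the floor up: purple, gold, red; white tower: green, blue. Each pod upright, lid on top, within 6 mm of its height in the stack and 10 mm of the column's axis, tilted under 0.12 rad, at rest and released (horizontal distance between each of purple_pod, gold_pod, red_pod and black_tower below 0.01 m and z of purple_pod in the frame of black_tower between 0.004 and 0.016 m and angle between each of purple_pod, gold_pod, red_pod, green_pod, blue_pod's own z axis and vertical below 0.12 rad and linear speed of each of purple_pod, gold_pod, red_pod, green_pod, blue_pod below 0.02 m/s and z of gold_pod in the frame of black_tower between 0.042 and 0.054 m and z of red_pod in the frame of black_tower between 0.08 and 0.092 m and horizontal distance between each of green_pod, blue_pod and white_tower below 0.01 m and z of green_pod in the frame of white_tower between 0.004 and 0.016 m and z of blue_pod in the frame of white_tower between 0.042 and 0.054 m); the robot touches nothing.
It fails at once if the robot shifts the mug more than 25 mm from its place (distance of mug from where it was at the start of the episode above 0.025 m).
It fails at once if the robot shifts the spectacles more than 25 mm from its place (distance of spectacles from where it was at the start of the episode above 0.025 m).
It fails at once if the robot shifts the mouse more than 25 mm from its place (distance of mouse from where it was at the start of the episode above 0.025 m).
It also fails if it takes over 122 s, if anything falls off the work surface, if the arm or the gripper's body presses on something with over 40 N, if the wrist force passes 120 N, or if a joint passes its speed limit or range.

## Working session

There is one attempt and no reset: what is moved stays moved. The work goes in short steps, Python scripts to look and compute and a tool call to move; the robot and the scene stay as the last step left them, time stands still between calls to the robot, and variables do not carry over. Pictures are saved under pics/ and viewed, at most 14 in all, crops included, and the job is handed in when it is done.

Besides the shell and the picture viewer there is one more tool, called in YAML: its name, and indented under it one key for each argument. step_arm: Moves the arm, as the interface text tells. Scaled input: -1 to 1 covers 50 cm each way for a shift and 180 degrees each way for a turn. Its arguments: {"type":"object","properties":{"linear":{"type":"array","items":{"type":"array","items":{"type":"number"}}},"yaw":{"type":"array","items":{"type":"number"}},"claw":{"type":"number"}},"required":["linear","yaw"]}

```bash
mkdir -p pics; python3 - <<'E'
from bench import r
import cv2
for n in("scene","top"):
    d=r.get_image(n); cv2.imwrite(f"pics/{n}0.png",d["image"]); print(n,{k:v for k,v in d.items() if k!="image"})
print(r.sense())
E
```

```text
scene {'fx': 497.9341206233157, 'fy': 497.9341206233157, 'cx': 323.2453504684308, 'cy': 235.92786776360182, 'distortion': array([0.04813942, 0.        , 0.        , 0.        , 0.        ]), 'position': array([-0.4147998 ,  0.45271517,  0.75335169]), 'rotation': array([ 0.25634436, -0.47064976,  0.74483376, -0.39749093])}
top {'fx': 517.220415811807, 'fy': 517.220415811807, 'cx': 322.6565355365926, 'cy': 237.79891917431385, 'distortion': array([-0.1060105,  0.       ,  0.       ,  0.       ,  0.       ]), 'position': array([ 0.29878249, -0.03057705,  1.35484115]), 'rotation': array([-0.07488518,  0.70356328, -0.70291376,  0.0728228 ])}
{'time': 0.1, 'qpos': array([-1.40920664,  0.53713882, -0.00444139,  1.53874624,  0.002573  ,
        1.0672993 , -0.07118964]), 'qvel': array([ 0.00031194, -0.00063838, -0.00063334, -0.00056485, -0.0004283 ,
       -0.0017798 , -0.00215382]), 'tau': array([ 2.04769021e-03, -5.84561527e+01,  1.05130300e+00, -2.59775144e+01,
        1.24835788e-02,  4.65636025e-03,  3.89338652e-05]), 'eef_pos': array([0.14666332, 0.63266189, 0.23048024]), 'tool_rot': array([-4.42363383e-05,  1.13613285e-01,  9.93524732e-01, -7.91803870e-04]), 'force': array([ 0.28631078, -0.54331419,  0.03637949]), 'torque': array([0.05991586, 0.00412273, 0.03149049]), 'finger_force': 0.0, 'gripper_width': 1.0003751683695798}
```

View pics/top0.png

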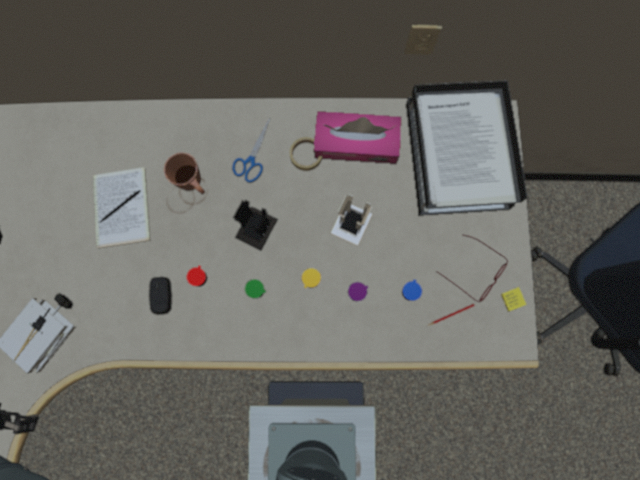

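View pics/scene0.png

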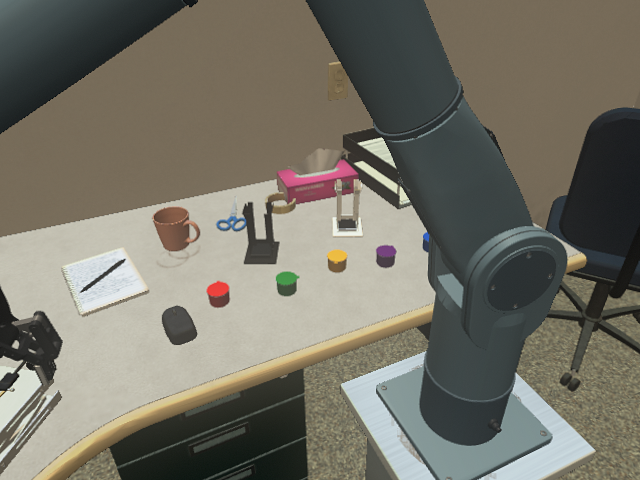

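```bash
cat > h.py <<'E'
import numpy as np,cv2
from scipy.spatial.transform import Rotation as R
def ray(d,px):
    K=np.array([[d["fx"],0,d["cx"]],[0,d["fy"],d["cy"]],[0,0,1]])
    u=cv2.undistortPoints(np.array(px,float).reshape(-1,1,2),K,np.array(d["distortion"])).reshape(-1,2)
    q=np.array(d["rotation"]); M=R.from_quat(q[[1,2,3,0]]).as_matrix()
    return np.c_[u,np.ones(len(u))]@M.T
def onz(d,px,z):
    v=ray(d,px); p=np.array(d["position"]); return p+v*((z-p[2])/v[:,2])[:,None]
def proj(d,P):
    K=np.array([[d["fx"],0,d["cx"]],[0,d["fy"],d["cy"]],[0,0,1]])
    q=np.array(d["rotation"]); M=R.from_quat(q[[1,2,3,0]]).as_matrix()
    p=np.array(d["position"]); rv=cv2.Rodrigues(M.T)[0]
    return cv2.projectPoints(np.array(P,float).reshape(-1,1,3),rv,-M.T@p,K,np.array(d["distortion"]))[0].reshape(-1,2)
HUE=dict(purple=(140,160),gold=(15,30),red=(175,5),green=(50,75),blue=(100,118))
def pods(d,S=4):
    im=cv2.resize(d["image"],None,fx=S,fy=S,interpolation=cv2.INTER_CUBIC)
    h=cv2.cvtColor(im,cv2.COLOR_BGR2HSV); out={}
    for n,(a,b) in HUE.items():
        H=h[...,0]; m=((H>=a)&(H<=b)) if a<b else ((H>=a)|(H<=b))
        m=(m&(h[...,1]>130)&(h[...,2]>50)).astype(np.uint8)
        m=cv2.morphologyEx(m,cv2.MORPH_OPEN,cv2.getStructuringElement(cv2.MORPH_ELLIPSE,(49,49)))
        c,l,st,ce=cv2.connectedComponentsWithStats(m)
        out[n]=[((ce[i]+.5)/S-.5, st[i,2:]/S) for i in range(1,c)]
    return out
E
python3 - <<'E'
from bench import r
from h import *
d=r.get_image("top")
for n,l in pods(d).items():
    for c,s in l: print(n,c.round(1),s,onz(d,c,.036).round(4))
cv2.imwrite("pics/tow.png",cv2.resize(d["image"][180:260,220:390],None,fx=4.6,fy=4.6,interpolation=cv2.INTER_CUBIC))
E
```

```text
purple [357.1 291.2] [ 16.75  16.5  868.75] [[ 0.4396 -0.1148  0.036 ]]
gold [310.8 277.5] [  17.75   18.25 1003.  ] [[0.4746 0.0038 0.036 ]]
red [196.  276.5] [  19.     18.25 1084.5 ] [[0.4764 0.3008 0.036 ]]
green [254.2 288.5] [ 17.    17.   913.25] [[0.4459 0.1488 0.036 ]]
blue [411.6 290.7] [  18.25   18.25 1043.25] [[ 0.4405 -0.2546  0.036 ]]
```

View pics/tow.png

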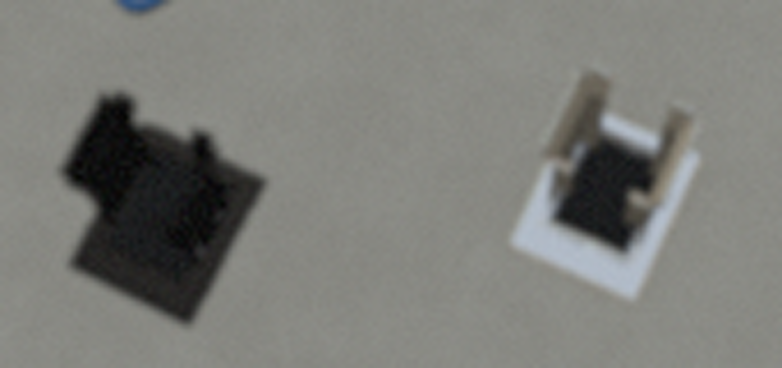

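```bash
python3 - <<'E'
from bench import r
from h import *
d=r.get_image("top"); im=d["image"]
f=lambda a:cv2.resize(a,(400,400),interpolation=cv2.INTER_CUBIC)
s=r.get_image("scene")["image"]
g=lambda a:cv2.convertScaleAbs(a,alpha=2.2,beta=0)
c=np.hstack([f(g(im[195:255,230:290])),f(im[190:250,325:385])])
cv2.imwrite("pics/c1.png",c)
c=np.hstack([f(g(s[190:270,220:300])),f(s[165:245,308:388])])
cv2.imwrite("pics/c2.png",c)
E
```

```text
(no output)
```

View pics/c1.png

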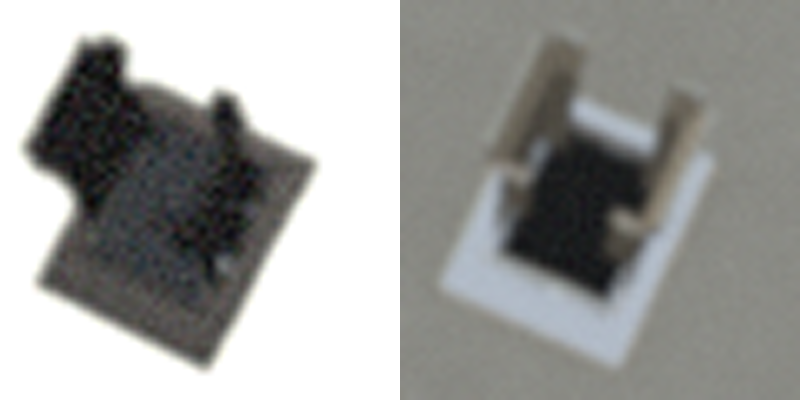

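View pics/c2.png

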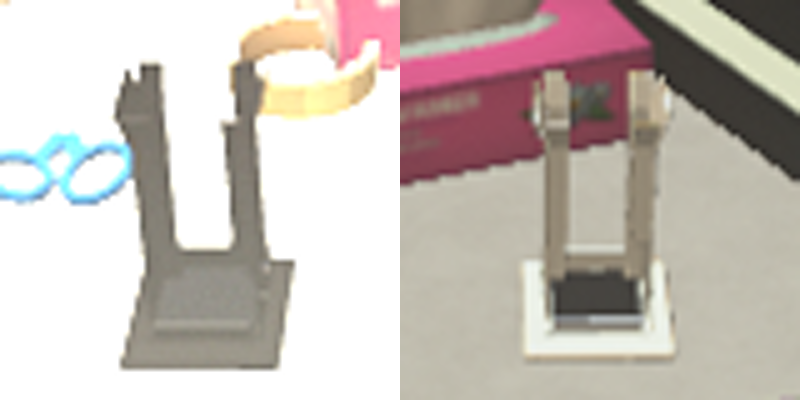

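```bash
python3 - <<'E'
from bench import r
from h import *
d=r.get_image("top")
def P(l,x0,y0,z): 
    l=np.array(l,float); return onz(d,(l+.5)/6.6667-.5+[x0,y0],z)[:,:2]
for n,pl,t,x0,y0 in (("black",[(38,285),(208,370),(316,160)],[(85,38),(25,150),(130,45),(228,90),(245,100)],230,195),
  ("white",[(40,287),(220,368),(315,160)],[(145,35),(90,160),(182,45),(270,92),(308,95),(125,175),(205,215),(255,235)],325,190)):
    a=P(pl,x0,y0,.003); print(n,"plate c",(a[0]+a[2])/2,"sides",np.linalg.norm(a[1]-a[0]),np.linalg.norm(a[2]-a[1]),
     "yaw x",np.degrees(np.arctan2(*(a[2]-a[1])[::-1])),np.degrees(np.arctan2(*(a[0]-a[1])[::-1]))-90)
    yw=np.arctan2(*(a[2]-a[1])[::-1]); c=(a[0]+a[2])/2; ax=np.array([np.cos(yw),np.sin(yw)]); ay=np.array([-ax[1],ax[0]])
    for q in P(t,x0,y0,.136): print("  tip",q.round(4),"local mm",(1000*np.array([(q-c)@ax,(q-c)@ay])).round(1))
E
```

```text
black plate c [0.61292433 0.15236708] sides 0.07773120133287742 0.09591306128390135 yaw x -25.666713984729324 -26.501031353278556
  tip [0.6517 0.1705] local mm [27.1 33.2]
  tip [0.6092 0.1911] local mm [-20.2  33.3]
  tip [0.649  0.1538] local mm [31.9 16.9]
  tip [0.6318 0.1172] local mm [ 32.3 -23.6]
  tip [0.628  0.1108] local mm [ 31.6 -30.9]
white plate c [ 0.62646601 -0.1033978 ] sides 0.0791644913817585 0.09463544782821111 yaw x -24.771419115041446 -24.73572346135589
  tip [ 0.6655 -0.0848] local mm [27.7 33.2]
  tip [ 0.6179 -0.0643] local mm [-24.1  31.9]
  tip [ 0.6617 -0.0984] local mm [29.9 19.3]
  tip [ 0.6438 -0.1305] local mm [ 27.1 -17.3]
  tip [ 0.6427 -0.1444] local mm [ 31.9 -30.5]
  tip [ 0.6123 -0.077 ] local mm [-23.9  18. ]
  tip [ 0.5973 -0.106 ] local mm [-25.4 -14.6]
  tip [ 0.5898 -0.1241] local mm [-24.6 -34.2]
```

```bash
cat >> h.py <<'E'
def tool(s):
    q=np.array(s["tool_rot"]); return R.from_quat(q[[1,2,3,0]]).as_matrix()
def go(s,*wps):
    "normalised tool shifts to world waypoints in turn"
    p=np.array(s["eef_pos"]); M=tool(s)
    print("t",round(s["time"],2),"eef",p.round(4),"y-ang",np.degrees(np.arctan2(M[1,1],M[0,1])).round(2),"w",round(s["gripper_width"],3),"ff",s["finger_force"],"F",np.round(s["force"],1))
    for w in wps:
        w=np.array(w,float); v=M.T@(w-p)/.5; n=int(np.ceil(np.linalg.norm(v)/.1)); print(" ->",w,"total",v.round(4),"rows",n,(v/max(n,1)).round(4)); p=w
E
python3 - <<'E'
from bench import r
from h import *
d=r.get_image("top"); S=4
P=pods(d); h=cv2.cvtColor(cv2.resize(d["image"],None,fx=S,fy=S,interpolation=cv2.INTER_CUBIC),cv2.COLOR_BGR2HSV)
for n,l in P.items():
    c=l[0][0]; C=((c+.5)*S-.5).astype(int); w=h[C[1]-60:C[1]+61,C[0]-60:C[0]+61]; a,b=HUE[n]; H=w[...,0]
    m=((H>=a)&(H<=b)) if a<b else ((H>=a)|(H<=b)); m&=w[...,1]>110
    y,x=np.nonzero(m); rr=np.hypot(x-60,y-60); i=(rr>39)&(rr<56)
    print(n,"tab px",i.sum(),"max r",rr[rr<58].max(), "world ang(deg)",np.degrees(np.arctan2(-(x[i]-60).mean(),-(y[i]-60).mean())) if i.any() else None)
E
```

```text
purple tab px 7 max r 40.70626487409524 world ang(deg) -62.883160622284436
gold tab px 52 max r 44.654227123532216 world ang(deg) 147.85350141912525
red tab px 113 max r 46.17358552246078 world ang(deg) -34.44362849291003
green tab px 35 max r 43.41658669218482 world ang(deg) -104.34752477614292
blue tab px 64 max r 45.35416188179427 world ang(deg) -13.71718135154467
```

step_arm:
  linear:
    - [0, 0, 0]
    - [0, 0, 0]
    - [0, 0, 0]
    - [0, 0, 0]
    - [0, 0, 0]
    - [0, 0, 0]
    - [0, 0, 0]
    - [0, 0, 0]
    - [0, 0, 0]
    - [0, 0, 0]
    - [0, 0, 0]
  yaw: [0.0569, 0.0569, 0.0569, 0.0569, 0.0569, 0.0569, 0.0569, 0.0569, 0.0569, 0.0569, 0]
  claw: 1

```text
time: 1.72
eef_pos: [0.1466, 0.6332, 0.2312]
tool_rot: [0.0, 0.845, 0.535, 0.0]
force: [0.4, -0.0, 0.0]
gripper_width: 1.0
finger_force: 0.0
```

```bash
python3 -c "
from bench import r
from h import *
go(r.sense(),(.44,.30,.2),(.4396,-.1148,.2),(.4396,-.1148,.1))"
```

```text
t 1.73 eef [0.1466 0.6332 0.2312] y-ang -25.36 w 1.0 ff 0.0 F [ 0.4 -0.   0. ]
 -> [0.44 0.3  0.2 ] total [-0.3509  0.8157  0.0628] rows 9 [-0.039   0.0906  0.007 ]
 -> [ 0.4396 -0.1148  0.2   ] total [-7.500e-01  3.546e-01  2.000e-04] rows 9 [-0.0833  0.0394  0.    ]
 -> [ 0.4396 -0.1148  0.1   ] total [ 0.e+00 -1.e-04  2.e-01] rows 2 [ 0.  -0.   0.1]
```

step_arm:
  linear:
    - [-0.039, 0.0906, 0.007]
    - [-0.039, 0.0906, 0.007]
    - [-0.039, 0.0906, 0.007]
    - [-0.039, 0.0906, 0.007]
    - [-0.039, 0.0906, 0.007]
    - [-0.039, 0.0906, 0.007]
    - [-0.039, 0.0906, 0.007]
    - [-0.039, 0.0906, 0.007]
    - [-0.039, 0.0906, 0.007]
    - [-0.0833, 0.0394, 0]
    - [-0.0833, 0.0394, 0]
    - [-0.0833, 0.0394, 0]
    - [-0.0833, 0.0394, 0]
    - [-0.0833, 0.0394, 0]
    - [-0.0833, 0.0394, 0]
    - [-0.0833, 0.0394, 0]
    - [-0.0833, 0.0394, 0]
    - [-0.0833, 0.0394, 0]
    - [0, 0, 0.08]
    - [0, 0, 0]
  yaw: [0, 0, 0, 0, 0, 0, 0, 0, 0, 0, 0, 0, 0, 0, 0, 0, 0, 0, 0, 0]

```text
time: 4.22
eef_pos: [0.4363, -0.1153, 0.1583]
tool_rot: [-0.001, 0.845, 0.535, -0.002]
force: [-0.4, 0.3, -0.1]
gripper_width: 1.001
finger_force: 0.0
```

```bash
python3 - <<'E'
from bench import r
from h import *
go(r.sense(),(.4396,-.1148,.0175)); print(r.sense()["qpos"].round(2))
d=r.get_image("scene"); c=proj(d,(.44,-.115,.05))[0].astype(int);print(c)
y,x=max(c[1]-90,0),max(c[0]-80,0)
cv2.imwrite("pics/s1.png",cv2.resize(d["image"][y:y+150,x:x+180],(720,600),interpolation=cv2.INTER_CUBIC))
E
```

```text
t 4.22 eef [ 0.4363 -0.1153  0.1583] y-ang -25.35 w 1.001 ff 0.0 F [-0.4  0.3 -0.1]
 -> [ 0.4396 -0.1148  0.0175] total [0.0042 0.0068 0.2816] rows 3 [0.0014 0.0023 0.0939]
[-0.37  0.36  0.63  2.13 -0.32  0.74  0.03]
[385 245]
```

View pics/s1.png

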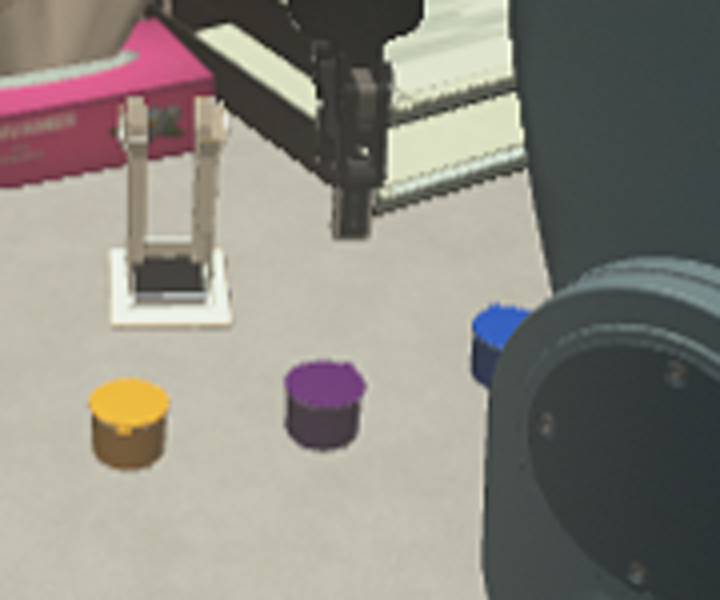

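```bash
python3 - <<'E'
from bench import r
from h import *
d=r.get_image("scene")
print(onz(d,[(305+324.5/4,155+384.5/4),(305+129.5/4,155+401/4)],.038))
E
```

```text
[[ 0.43423827 -0.11275857  0.038     ]
 [ 0.47112422  0.00384839  0.038     ]]
```

step_arm:
  linear:
    - [0.001, 0.002, 0.08]
    - [0.001, 0.002, 0.08]
    - [0.001, 0.002, 0.06]
    - [0.001, 0.001, 0.03]
    - [0, 0, 0.03]
    - [0, 0, 0]
  yaw: [0, 0, 0, 0, 0, 0]

```text
time: 5.08
eef_pos: [0.4424, -0.1148, 0.0198]
tool_rot: [-0.0, 0.845, 0.534, 0.0]
force: [0.4, -0.1, -0.5]
gripper_width: 0.998
finger_force: 0.0
```

step_arm:
  linear:
    - [-0.003, -0.01, 0.004]
    - [0, 0, 0]
    - [0, 0, 0]
    - [0, 0, 0]
    - [0, 0, 0]
    - [0, 0, 0]
  yaw: [0, 0, 0, 0, 0, 0]
  claw: -1

```text
time: 5.82
eef_pos: [0.437, -0.1141, 0.0188]
tool_rot: [-0.0, 0.846, 0.534, 0.0]
force: [-3.9, 0.9, 13.0]
gripper_width: 0.544
finger_force: 59.2
```

```bash
python3 - <<'E'
from bench import r
from h import *
go(r.sense(),(.437,-.114,.2),(.6156,.1511,.2))
E
```

```text
t 5.83 eef [ 0.437  -0.1141  0.0188] y-ang -25.49 w 0.544 ff 59.175907373428345 F [-3.9  0.9 13. ]
 -> [ 0.437 -0.114  0.2  ] total [ 5.000e-04 -2.000e-04 -3.624e-01] rows 4 [ 0.0001 -0.     -0.0906]
 -> [0.6156 0.1511 0.2   ] total [6.323e-01 9.430e-02 6.000e-04] rows 7 [0.0903 0.0135 0.0001]
```

step_arm:
  linear:
    - [0, 0, -0.02]
    - [0, 0, -0.05]
    - [0, 0, -0.09]
    - [0, 0, -0.1]
    - [0, 0, -0.1]
    - [0, 0, 0]
  yaw: [0, 0, 0, 0, 0, 0]

```text
time: 6.58
eef_pos: [0.4395, -0.1145, 0.2013]
tool_rot: [0.002, 0.846, 0.534, 0.003]
force: [0.5, -0.6, -1.4]
gripper_width: 0.539
finger_force: 61.5
```

```bash
python3 - <<'E'
from bench import r
from h import *
s=r.sense()
go(s,(.6156,.1511,.2))
d=r.get_image("scene"); e=s["eef_pos"];c=proj(d,e)[0].astype(int);print(c)
y,x=max(c[1]-75,0),max(c[0]-90,0)
cv2.imwrite("pics/s2.png",cv2.resize(d["image"][y:y+150,x:x+180],(720,600),interpolation=cv2.INTER_CUBIC))
E
```

```text
t 6.58 eef [ 0.4395 -0.1145  0.2013] y-ang -25.47 w 0.539 ff 61.48031830787659 F [ 0.5 -0.6 -1.4]
 -> [0.6156 0.1511 0.2   ] total [0.6311 0.0894 0.0056] rows 7 [0.0902 0.0128 0.0008]
[390 191]
```

View pics/s2.png

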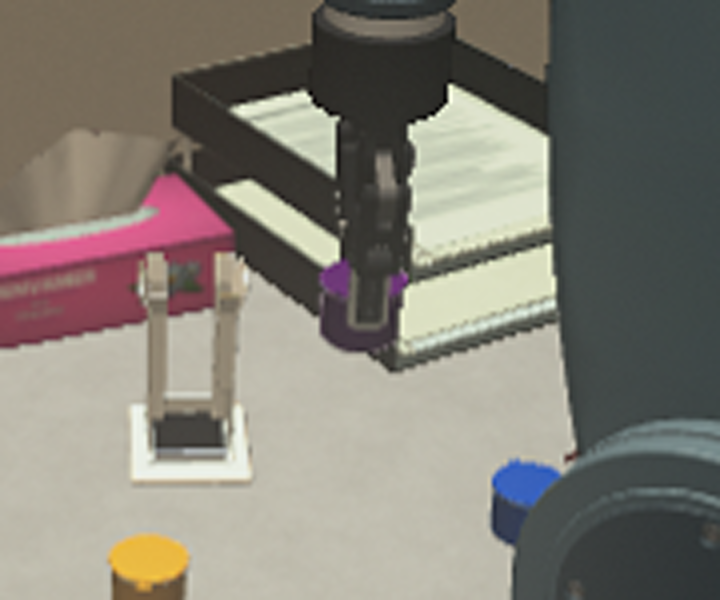

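```bash
python3 - <<'E'
from bench import r
from h import *
d=r.get_image("scene")
P=lambda l,x0,y0,z:onz(d,(np.array(l,float)+.5)/5-.5+[x0,y0],z)[:,:2]
a=P([(122,367),(278,367),(293,262)],220,190,.003);print("black",(a[0]+a[2])/2,np.linalg.norm(a[1]-a[0]),np.linalg.norm(a[2]-a[1]),a)
print(P([(150,65),(245,65),(125,75),(118,118),(232,125)],220,190,.136))
a=P([(125,355),(275,355),(260,262)],308,165,.003);print("white",(a[0]+a[2])/2,np.linalg.norm(a[1]-a[0]),np.linalg.norm(a[2]-a[1]))
print(P([(155,72),(245,70),(145,100),(255,100)],308,165,.136))
E
```

```text
black [0.61248953 0.15315502] 0.07871910549592331 0.09410979992170818 [[0.58716265 0.20880749]
 [0.55284741 0.13796145]
 [0.63781641 0.09750254]]
[[0.64640151 0.16220731]
 [0.62569102 0.11948943]
 [0.64223895 0.17651676]
 [0.60381552 0.19229937]
 [0.5736448  0.1450205 ]]
white [ 0.62885507 -0.10383314] 0.08175856950602862 0.09738567646478959
[[ 0.66413672 -0.09536613]
 [ 0.64479314 -0.14019207]
 [ 0.63746439 -0.07604545]
 [ 0.61182508 -0.12840831]]
```

step_arm:
  linear:
    - [0.045, 0.006, 0]
    - [0.0902, 0.0121, 0]
    - [0.0902, 0.0121, 0]
    - [0.0902, 0.0121, 0]
    - [0.0902, 0.0121, 0]
    - [0.0902, 0.0121, 0]
    - [0.0902, 0.0121, 0]
    - [0.045, 0.006, 0]
    - [0, 0, 0]
    - [0, 0, 0]
  yaw: [0, 0, 0, 0, 0, 0, 0, 0, 0, 0]

```text
time: 7.92
eef_pos: [0.61, 0.1509, 0.1966]
tool_rot: [0.0, 0.846, 0.533, -0.001]
force: [-0.1, -0.9, -0.7]
gripper_width: 0.54
finger_force: 61.5
```

```bash
python3 - <<'E'
from bench import r
from h import *
s=r.sense()
go(s,(.6136,.1524,.2))
d=r.get_image("scene"); c=proj(d,(.6136,.1524,.15))[0].astype(int);print(c)
y,x=max(c[1]-70,0),max(c[0]-80,0)
a=cv2.resize(d["image"][y:y+150,x:x+150],(400,400),interpolation=cv2.INTER_CUBIC)
d=r.get_image("top"); c=proj(d,(.6136,.1524,.15))[0].astype(int);print(c)
b=cv2.resize(d["image"][c[1]-50:c[1]+50,c[0]-50:c[0]+50],(400,400),interpolation=cv2.INTER_CUBIC)
cv2.imwrite("pics/s3.png",cv2.convertScaleAbs(np.hstack([a,b]),alpha=1.8))
E
```

```text
t 7.92 eef [0.61   0.1509 0.1966] y-ang -25.56 w 0.54 ff 61.48865818977356 F [-0.1 -0.9 -0.7]
 -> [0.6136 0.1524 0.2   ] total [ 0.0058  0.0052 -0.0067] rows 1 [ 0.0058  0.0052 -0.0067]
[257 202]
[248 213]
```

View pics/s3.png

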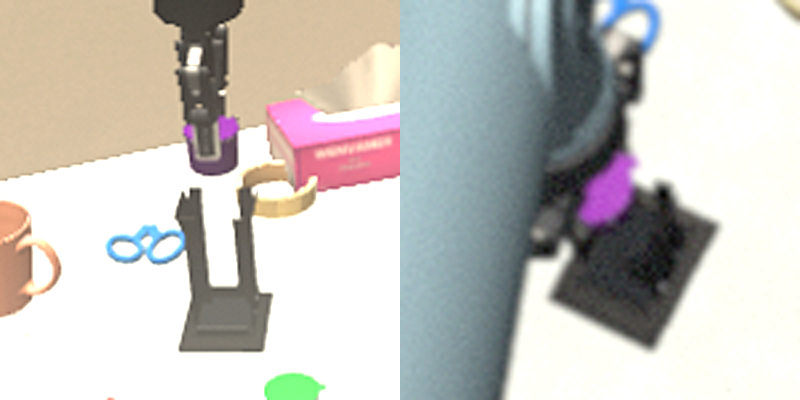

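step_arm:
  linear:
    - [0.0058, 0.0052, 0]
    - [0, 0, 0.03]
    - [0, 0, 0.04]
    - [0, 0, 0.04]
    - [0, 0, 0.025]
    - [0, 0, 0]
  yaw: [0, 0, 0, 0, 0, 0]

```text
time: 8.78
eef_pos: [0.6138, 0.1539, 0.1288]
tool_rot: [-0.0, 0.846, 0.534, -0.001]
force: [-0.7, 0.7, -0.1]
gripper_width: 0.544
finger_force: 61.5
```

step_arm:
  linear:
    - [-0.0027, 0.0013, 0.02]
    - [0, 0, 0.025]
    - [0, 0, 0.025]
    - [0, 0, 0.025]
    - [0, 0, 0.018]
    - [0, 0, 0]
  yaw: [0, 0, 0, 0, 0, 0]

```text
time: 9.52
eef_pos: [0.6141, 0.1524, 0.0729]
tool_rot: [-0.0, 0.846, 0.534, -0.001]
force: [0.5, -0.4, -0.8]
gripper_width: 0.542
finger_force: 61.6
```

step_arm:
  linear:
    - [0, 0, 0]
    - [0, 0, 0]
    - [0, 0, 0]
    - [0, 0, 0]
    - [0, 0, 0]
    - [0, 0, 0]
    - [0, 0, -0.04]
    - [0, 0, -0.08]
    - [0, 0, -0.1]
    - [0, 0, -0.04]
    - [0, 0, 0]
  yaw: [0, 0, 0, 0, 0, 0, 0, 0, 0, 0, 0]
  claw: 0.5

```text
time: 10.9
eef_pos: [0.6156, 0.1528, 0.2059]
tool_rot: [0.0, 0.846, 0.534, 0.002]
force: [0.7, -0.4, -1.0]
gripper_width: 0.751
finger_force: 0.0
```

```bash
python3 - <<'E'
from bench import r
from h import *
s=r.sense()
go(s,(.473,.0038,.2),(.473,.0038,.0185))
d=r.get_image("scene")
cv2.imwrite("pics/s4.png",cv2.resize(d["image"][150:310,150:400],(800,512),interpolation=cv2.INTER_CUBIC))
E
```

```text
t 10.9 eef [0.6156 0.1528 0.2059] y-ang -25.47 w 0.751 ff 0.0 F [ 0.7 -0.4 -1. ]
 -> [0.473  0.0038 0.2   ] total [-0.3917 -0.1293  0.0104] rows 5 [-0.0783 -0.0259  0.0021]
 -> [0.473  0.0038 0.0185] total [-0.001  -0.0008  0.363 ] rows 4 [-0.0002 -0.0002  0.0907]
```

View pics/s4.png

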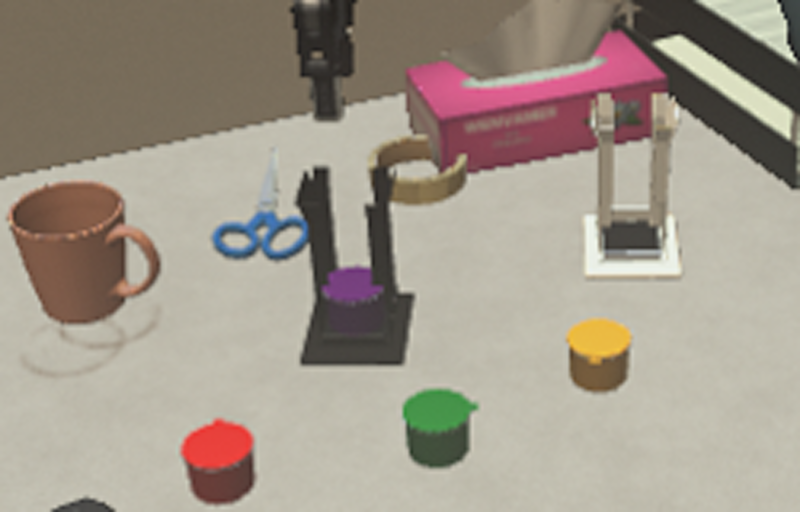

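step_arm:
  linear:
    - [-0.0783, -0.0259, 0.002]
    - [-0.0783, -0.0259, 0.002]
    - [-0.0783, -0.0259, 0.002]
    - [-0.0783, -0.0259, 0.002]
    - [-0.0783, -0.0259, 0.002]
    - [0, 0, 0.08]
    - [0, 0, 0.08]
    - [0, 0, 0.06]
    - [0, 0, 0]
    - [0, 0, 0]
  yaw: [0, 0, 0, 0, 0, 0, 0, 0, 0, 0]
  claw: 1

```text
time: 12.2
eef_pos: [0.472, 0.0035, 0.0891]
tool_rot: [0.0, 0.846, 0.534, -0.0]
force: [0.7, -0.2, 1.0]
gripper_width: 0.998
finger_force: 0.0
```

```bash
python3 - <<'E'
from bench import r
from h import *
go(r.sense(),(.473,.0038,.0185))
E
```

```text
t 12.2 eef [0.472  0.0035 0.0891] y-ang -25.49 w 0.998 ff 0.0 F [ 0.7 -0.2  1. ]
 -> [0.473  0.0038 0.0185] total [0.0015 0.0016 0.1412] rows 2 [0.0007 0.0008 0.0706]
```

step_arm:
  linear:
    - [0.0015, 0.0016, 0.05]
    - [0, 0, 0.05]
    - [0, 0, 0.041]
    - [0, 0, 0]
  yaw: [0, 0, 0, 0]

```text
time: 12.7
eef_pos: [0.473, 0.0041, 0.0185]
tool_rot: [-0.0, 0.846, 0.534, -0.0]
force: [0.5, -0.8, -0.2]
gripper_width: 1.002
finger_force: 0.0
```

step_arm:
  linear:
    - [0, 0, 0]
    - [0, 0, 0]
    - [0, 0, 0]
    - [0, 0, 0]
    - [0, 0, 0]
    - [0, 0, 0]
  yaw: [0, 0, 0, 0, 0, 0]
  claw: -1

```text
time: 13.45
eef_pos: [0.4739, 0.0042, 0.0199]
tool_rot: [0.0, 0.846, 0.534, 0.001]
force: [-2.8, 0.4, 15.5]
gripper_width: 0.542
finger_force: 58.9
```

step_arm:
  linear:
    - [0, 0, -0.02]
    - [0, 0, -0.05]
    - [0, 0, -0.09]
    - [0, 0, -0.1]
    - [0, 0, -0.1]
    - [0, 0, 0]
  yaw: [0, 0, 0, 0, 0, 0]

```text
time: 14.2
eef_pos: [0.4754, 0.0042, 0.202]
tool_rot: [0.001, 0.846, 0.534, 0.004]
force: [-0.2, 0.4, -0.9]
gripper_width: 0.544
finger_force: 61.5
```

```bash
python3 - <<'E'
from bench import r
from h import *
go(r.sense(),(.6140,.1524,.2))
E
```

```text
t 14.2 eef [0.4754 0.0042 0.202 ] y-ang -25.48 w 0.544 ff 61.47686719894409 F [-0.2  0.4 -0.9]
 -> [0.614  0.1524 0.2   ] total [0.3868 0.1227 0.0066] rows 5 [0.0774 0.0245 0.0013]
```

step_arm:
  linear:
    - [0.04, 0.0127, 0]
    - [0.077, 0.0245, 0]
    - [0.077, 0.0245, 0]
    - [0.077, 0.0245, 0]
    - [0.077, 0.0245, 0]
    - [0.039, 0.012, 0]
    - [0, 0, 0.02]
    - [0, 0, 0.04]
    - [0, 0, 0.02]
    - [0, 0, 0]
    - [0, 0, 0]
  yaw: [0, 0, 0, 0, 0, 0, 0, 0, 0, 0, 0]

```text
time: 15.58
eef_pos: [0.6119, 0.1521, 0.1587]
tool_rot: [0.0, 0.846, 0.534, 0.0]
force: [-0.4, -0.5, -0.1]
gripper_width: 0.543
finger_force: 61.5
```

```bash
python3 - <<'E'
from bench import r
from h import *
go(r.sense(),(.6140,.1524,.073))
E
```

```text
t 15.57 eef [0.6119 0.1521 0.1587] y-ang -25.5 w 0.543 ff 61.48671269416809 F [-0.4 -0.5 -0.1]
 -> [0.614  0.1524 0.073 ] total [0.0024 0.0035 0.1715] rows 2 [0.0012 0.0017 0.0857]
```

step_arm:
  linear:
    - [0.0024, 0.0035, 0]
    - [0, 0, 0.02]
    - [0, 0, 0.03]
    - [0, 0, 0.03]
    - [0, 0, 0.03]
    - [0, 0, 0.03]
    - [0, 0, 0.0315]
    - [0, 0, 0]
    - [0, 0, 0]
  yaw: [0, 0, 0, 0, 0, 0, 0, 0, 0]

```text
time: 16.7
eef_pos: [0.6139, 0.1526, 0.0728]
tool_rot: [0.0, 0.846, 0.534, 0.0]
force: [0.1, -1.1, 0.0]
gripper_width: 0.539
finger_force: 61.7
```

step_arm:
  linear:
    - [0, 0, 0]
    - [0, 0, 0]
    - [0, 0, 0]
    - [0, 0, 0]
    - [0, 0, 0]
    - [0, 0, 0]
    - [0, 0, -0.04]
    - [0, 0, -0.08]
    - [0, 0, -0.1]
    - [0, 0, -0.04]
    - [0, 0, 0]
  yaw: [0, 0, 0, 0, 0, 0, 0, 0, 0, 0, 0]
  claw: 0.5

```text
time: 18.08
eef_pos: [0.6147, 0.1529, 0.2046]
tool_rot: [0.0, 0.846, 0.534, 0.002]
force: [-0.2, -0.1, -0.5]
gripper_width: 0.751
finger_force: 0.0
```

```bash
python3 - <<'E'
from bench import r
from h import *
s=r.sense()
d=r.get_image("scene")
p=(.474,.300,.038); print(onz(d,[(150+218/3.2,150+446/3.2),(150+437/3.2,150+411/3.2)],.038))
go(s,(.474,.300,.2),(.474,.300,.0185))
cv2.imwrite("pics/s5.png",cv2.resize(d["image"][170:310,180:380],(800,560),interpolation=cv2.INTER_CUBIC))
E
```

```text
[[0.47064156 0.30240772 0.038     ]
 [0.44039068 0.15004081 0.038     ]]
t 18.07 eef [0.6147 0.1529 0.2046] y-ang -25.47 w 0.751 ff 0.0 F [-0.2 -0.1 -0.5]
 -> [0.474 0.3   0.2  ] total [ 0.1446 -0.3806  0.0087] rows 5 [ 0.0289 -0.0761  0.0017]
 -> [0.474  0.3    0.0185] total [-0.0009 -0.0008  0.363 ] rows 4 [-0.0002 -0.0002  0.0907]
```

View pics/s5.png

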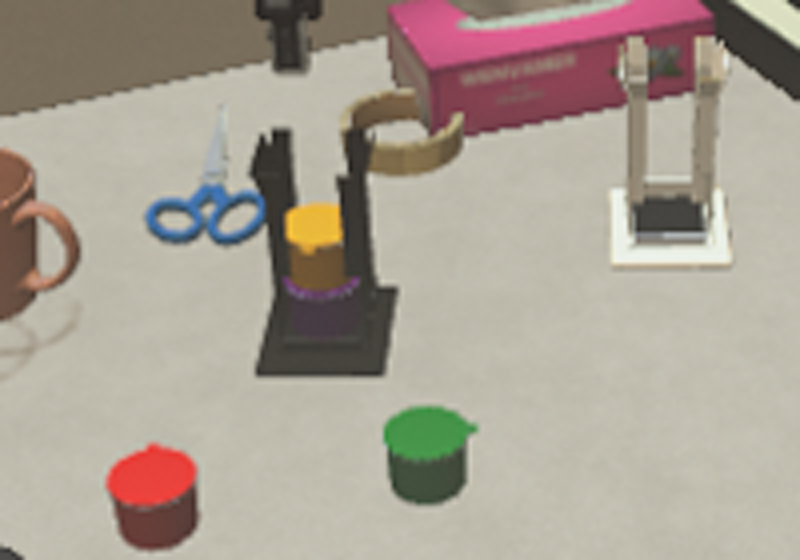

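Gold sits on purple in the black tower (about (315,245)), both upright. Now red.

step_arm:
  linear:
    - [0.0289, -0.0761, 0.002]
    - [0.0289, -0.0761, 0.002]
    - [0.0289, -0.0761, 0.002]
    - [0.0289, -0.0761, 0.002]
    - [0.0289, -0.0761, 0.002]
    - [0, 0, 0.08]
    - [0, 0, 0.08]
    - [0, 0, 0.06]
    - [0, 0, 0]
    - [0, 0, 0]
  yaw: [0, 0, 0, 0, 0, 0, 0, 0, 0, 0]
  claw: 1

```text
time: 19.38
eef_pos: [0.4733, 0.2996, 0.0879]
tool_rot: [0.0, 0.846, 0.534, -0.0]
force: [0.6, 0.6, 0.7]
gripper_width: 0.998
finger_force: 0.0
```

```bash
python3 - <<'E'
from bench import r
from h import *
go(r.sense(),(.473,.3013,.0185))
E
```

```text
t 19.38 eef [0.4733 0.2996 0.0879] y-ang -25.49 w 0.998 ff 0.0 F [0.6 0.6 0.7]
 -> [0.473  0.3013 0.0185] total [ 0.003  -0.002   0.1387] rows 2 [ 0.0015 -0.001   0.0694]
```

step_arm:
  linear:
    - [0.003, -0.002, 0.05]
    - [0, 0, 0.05]
    - [0, 0, 0.0385]
    - [0, 0, 0]
  yaw: [0, 0, 0, 0]

```text
time: 19.88
eef_pos: [0.4724, 0.3012, 0.0179]
tool_rot: [0.0, 0.846, 0.534, -0.001]
force: [-0.4, -0.1, -0.0]
gripper_width: 1.002
finger_force: 0.0
```

step_arm:
  linear:
    - [0, 0, 0]
    - [0, 0, 0]
    - [0, 0, 0]
    - [0, 0, 0]
    - [0, 0, 0]
    - [0, 0, 0]
  yaw: [0, 0, 0, 0, 0, 0]
  claw: -1

```text
time: 20.62
eef_pos: [0.4735, 0.302, 0.0199]
tool_rot: [-0.0, 0.846, 0.534, 0.001]
force: [-1.8, -1.4, 9.6]
gripper_width: 0.542
finger_force: 59.7
```

step_arm:
  linear:
    - [0, 0, -0.02]
    - [0, 0, -0.05]
    - [0, 0, -0.09]
    - [0, 0, -0.1]
    - [0, 0, -0.1]
    - [0, 0, 0]
  yaw: [0, 0, 0, 0, 0, 0]

```text
time: 21.38
eef_pos: [0.4752, 0.3027, 0.2027]
tool_rot: [-0.001, 0.846, 0.534, 0.004]
force: [0.1, 0.0, -0.8]
gripper_width: 0.535
finger_force: 61.4
```

```bash
python3 - <<'E'
from bench import r
from h import *
go(r.sense(),(.6140,.1524,.2))
E
```

```text
t 21.38 eef [0.4752 0.3027 0.2027] y-ang -25.49 w 0.535 ff 61.43923759460449 F [ 0.1  0.  -0.8]
 -> [0.614  0.1524 0.2   ] total [-0.152   0.3799  0.0054] rows 5 [-0.0304  0.076   0.0011]
```

step_arm:
  linear:
    - [-0.0152, 0.038, 0]
    - [-0.0304, 0.076, 0]
    - [-0.0304, 0.076, 0]
    - [-0.0304, 0.076, 0]
    - [-0.0304, 0.076, 0]
    - [-0.0152, 0.038, 0]
    - [0, 0, 0.02]
    - [0, 0, 0.04]
    - [0, 0, 0.02]
    - [0, 0, 0]
    - [0, 0, 0]
  yaw: [0, 0, 0, 0, 0, 0, 0, 0, 0, 0, 0]

```text
time: 22.75
eef_pos: [0.6118, 0.1516, 0.1586]
tool_rot: [0.0, 0.845, 0.534, 0.0]
force: [0.8, -0.3, 0.4]
gripper_width: 0.541
finger_force: 61.5
```

```bash
python3 - <<'E'
from bench import r
from h import *
go(r.sense(),(.6140,.1524,.108))
E
```

```text
t 22.75 eef [0.6118 0.1516 0.1586] y-ang -25.44 w 0.541 ff 61.454962491989136 F [ 0.8 -0.3  0.4]
 -> [0.614  0.1524 0.108 ] total [0.0034 0.0033 0.1012] rows 2 [0.0017 0.0017 0.0506]
```

step_arm:
  linear:
    - [0.0034, 0.0033, 0]
    - [0, 0, 0.02]
    - [0, 0, 0.03]
    - [0, 0, 0.03]
    - [0, 0, 0.021]
    - [0, 0, 0]
    - [0, 0, 0]
  yaw: [0, 0, 0, 0, 0, 0, 0]

```text
time: 23.62
eef_pos: [0.6139, 0.1519, 0.1078]
tool_rot: [0.0, 0.846, 0.534, -0.0]
force: [-0.4, -0.1, 0.3]
gripper_width: 0.548
finger_force: 61.8
```

step_arm:
  linear:
    - [0, 0, 0]
    - [0, 0, 0]
    - [0, 0, 0]
    - [0, 0, 0]
    - [0, 0, 0]
    - [0, 0, 0]
    - [0, 0, -0.04]
    - [0, 0, -0.08]
    - [0, 0, -0.07]
    - [0, 0, 0]
  yaw: [0, 0, 0, 0, 0, 0, 0, 0, 0, 0]
  claw: 0.5

```text
time: 24.88
eef_pos: [0.6163, 0.152, 0.2072]
tool_rot: [0.001, 0.846, 0.534, 0.003]
force: [0.4, -0.0, 0.0]
gripper_width: 0.751
finger_force: 0.0
```

```bash
python3 - <<'E'
from bench import r
from h import *
s=r.sense()
d=r.get_image("scene")
go(s,(.442,.1495,.2),(.442,.1495,.0185))
cv2.imwrite("pics/s6.png",cv2.resize(d["image"][170:310,180:380],(800,560),interpolation=cv2.INTER_CUBIC))
E
```

```text
t 24.88 eef [0.6163 0.152  0.2072] y-ang -25.49 w 0.751 ff 0.0 F [ 0.4 -0.   0. ]
 -> [0.442  0.1495 0.2   ] total [-0.1546 -0.3125  0.0121] rows 4 [-0.0387 -0.0781  0.003 ]
 -> [0.442  0.1495 0.0185] total [-0.0017 -0.0019  0.363 ] rows 4 [-0.0004 -0.0005  0.0907]
```

View pics/s6.png

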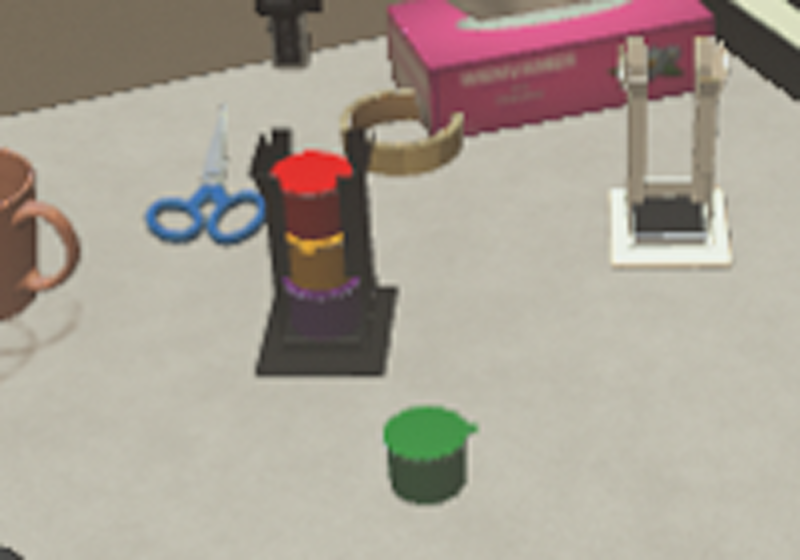

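Black tower is stacked purple, gold, red, all upright (red lid at (313,172)). Now green at (428,435).

step_arm:
  linear:
    - [-0.0387, -0.0781, 0.003]
    - [-0.0387, -0.0781, 0.003]
    - [-0.0387, -0.0781, 0.003]
    - [-0.0387, -0.0781, 0.003]
    - [0, 0, 0.06]
    - [0, 0, 0.08]
    - [0, 0, 0.08]
    - [0, 0, 0]
    - [0, 0, 0]
  yaw: [0, 0, 0, 0, 0, 0, 0, 0, 0]
  claw: 1

```text
time: 26.05
eef_pos: [0.4401, 0.1492, 0.0877]
tool_rot: [0.0, 0.846, 0.534, 0.0]
force: [0.8, 0.1, 1.5]
gripper_width: 1.001
finger_force: 0.0
```

```bash
python3 - <<'E'
from bench import r
from h import *
go(r.sense(),(.4425,.1495,.0185))
E
```

```text
t 26.05 eef [0.4401 0.1492 0.0877] y-ang -25.49 w 1.001 ff 0.0 F [0.8 0.1 1.5]
 -> [0.4425 0.1495 0.0185] total [0.0026 0.0041 0.1384] rows 2 [0.0013 0.002  0.0692]
```

step_arm:
  linear:
    - [0.0026, 0.004, 0.05]
    - [0, 0, 0.05]
    - [0, 0, 0.0385]
    - [0, 0, 0]
  yaw: [0, 0, 0, 0]

```text
time: 26.55
eef_pos: [0.4423, 0.1498, 0.0182]
tool_rot: [-0.0, 0.846, 0.534, 0.0]
force: [-0.2, -1.3, 0.3]
gripper_width: 1.001
finger_force: 0.0
```

step_arm:
  linear:
    - [0, 0, 0]
    - [0, 0, 0]
    - [0, 0, 0]
    - [0, 0, 0]
    - [0, 0, 0]
    - [0, 0, 0]
  yaw: [0, 0, 0, 0, 0, 0]
  claw: -1

```text
time: 27.3
eef_pos: [0.4428, 0.1501, 0.0192]
tool_rot: [-0.0, 0.846, 0.534, 0.001]
force: [-3.7, -0.7, 17.1]
gripper_width: 0.549
finger_force: 58.8
```

step_arm:
  linear:
    - [0, 0, -0.02]
    - [0, 0, -0.05]
    - [0, 0, -0.09]
    - [0, 0, -0.1]
    - [0, 0, -0.1]
    - [0, 0, 0]
  yaw: [0, 0, 0, 0, 0, 0]

```text
time: 28.05
eef_pos: [0.4441, 0.1505, 0.2011]
tool_rot: [-0.0, 0.846, 0.534, 0.004]
force: [0.7, 0.3, -1.3]
gripper_width: 0.546
finger_force: 61.5
```

```bash
python3 - <<'E'
from bench import r
from h import *
go(r.sense(),(.44,-.104,.2),(.6284,-.104,.2))
E
```

```text
t 28.05 eef [0.4441 0.1505 0.2011] y-ang -25.48 w 0.546 ff 61.469364166259766 F [ 0.7  0.3 -1.3]
 -> [ 0.44  -0.104  0.2  ] total [-0.463   0.2116  0.    ] rows 6 [-0.0772  0.0353  0.    ]
 -> [ 0.6284 -0.104   0.2   ] total [0.1621 0.3402 0.0022] rows 4 [0.0405 0.085  0.0005]
```

step_arm:
  linear:
    - [-0.0215, 0.0394, 0]
    - [-0.043, 0.0788, 0]
    - [-0.043, 0.0788, 0]
    - [-0.043, 0.0788, 0]
    - [-0.043, 0.0788, 0]
    - [-0.043, 0.0788, 0]
    - [-0.043, 0.0788, 0]
    - [-0.0215, 0.0394, 0]
    - [0, 0, 0.02]
    - [0, 0, 0.04]
    - [0, 0, 0.02]
    - [0, 0, 0]
    - [0, 0, 0]
  yaw: [0, 0, 0, 0, 0, 0, 0, 0, 0, 0, 0, 0, 0]

```text
time: 29.68
eef_pos: [0.6263, -0.1045, 0.1579]
tool_rot: [0.0, 0.845, 0.534, 0.0]
force: [0.3, -0.6, -0.4]
gripper_width: 0.54
finger_force: 61.5
```

```bash
python3 - <<'E'
from bench import r
from h import *
s=r.sense()
go(s,(.6284,-.104,.073))
d=r.get_image("scene"); c=proj(d,(.6284,-.104,.12))[0].astype(int)
a=cv2.resize(d["image"][c[1]-60:c[1]+60,c[0]-60:c[0]+60],(400,400),interpolation=cv2.INTER_CUBIC)
d=r.get_image("top"); c=proj(d,(.6284,-.104,.12))[0].astype(int)
b=cv2.resize(d["image"][c[1]-40:c[1]+40,c[0]-40:c[0]+40],(400,400),interpolation=cv2.INTER_CUBIC)
cv2.imwrite("pics/s7.png",np.hstack([a,b]))
E
```

```text
t 29.68 eef [ 0.6263 -0.1045  0.1579] y-ang -25.44 w 0.54 ff 61.510934829711914 F [ 0.3 -0.6 -0.4]
 -> [ 0.6284 -0.104   0.073 ] total [0.0027 0.0032 0.1698] rows 2 [0.0014 0.0016 0.0849]
```

View pics/s7.png

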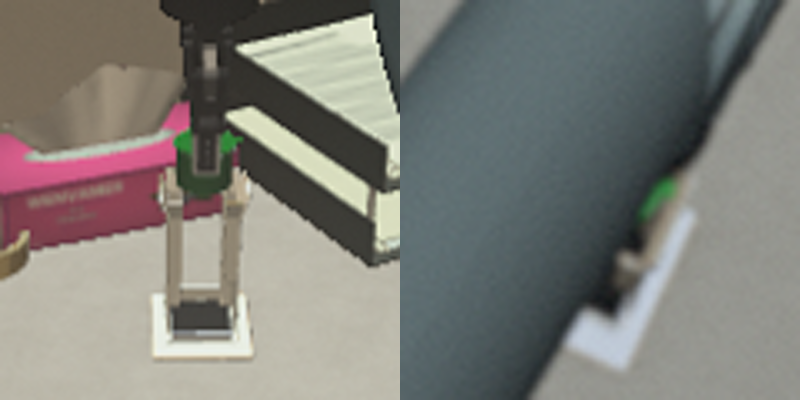

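The scene half shows green (at (205,160)) centred between the white tower's rails (175 to 235). I'll lower it in two stages, watching the force.

step_arm:
  linear:
    - [0.0027, 0.0032, 0]
    - [0, 0, 0.02]
    - [0, 0, 0.03]
    - [0, 0, 0.03]
    - [0, 0, 0]
    - [0, 0, 0]
  yaw: [0, 0, 0, 0, 0, 0]

```text
time: 30.52
eef_pos: [0.6283, -0.1045, 0.1176]
tool_rot: [0.0, 0.846, 0.534, -0.0]
force: [0.2, 0.1, -0.1]
gripper_width: 0.542
finger_force: 61.5
```

step_arm:
  linear:
    - [0, 0, 0.025]
    - [0, 0, 0.03]
    - [0, 0, 0.033]
    - [0, 0, 0]
    - [0, 0, 0]
  yaw: [0, 0, 0, 0, 0]

```text
time: 31.15
eef_pos: [0.6283, -0.1045, 0.0736]
tool_rot: [0.0, 0.846, 0.534, -0.0]
force: [-0.1, 0.1, 0.6]
gripper_width: 0.542
finger_force: 61.5
```

step_arm:
  linear:
    - [0, 0, 0]
    - [0, 0, 0]
    - [0, 0, 0]
    - [0, 0, 0]
    - [0, 0, 0]
    - [0, 0, 0]
    - [0, 0, -0.04]
    - [0, 0, -0.08]
    - [0, 0, -0.1]
    - [0, 0, -0.04]
    - [0, 0, 0]
  yaw: [0, 0, 0, 0, 0, 0, 0, 0, 0, 0, 0]
  claw: 0.5

```text
time: 32.52
eef_pos: [0.6292, -0.1046, 0.2056]
tool_rot: [0.001, 0.846, 0.534, 0.001]
force: [0.2, -0.3, -1.0]
gripper_width: 0.75
finger_force: 0.0
```

```bash
python3 - <<'E'
from bench import r
from h import *
s=r.sense()
go(s,(.4385,-.253,.2))
d=r.get_image("scene")
h=cv2.cvtColor(d["image"],cv2.COLOR_BGR2HSV); 
for n in ("green",):
    m=((h[...,0]>=50)&(h[...,0]<=75)&(h[...,1]>130)&(h[...,2]>90)).astype(np.uint8)
    c,l,st,ce=cv2.connectedComponentsWithStats(m)
    for i in range(1,c):
        if st[i,4]>30: print(n,st[i],ce[i],onz(d,ce[i],.048))
E
```

```text
t 32.52 eef [ 0.6292 -0.1046  0.2056] y-ang -25.47 w 0.75 ff 0.0 F [ 0.2 -0.3 -1. ]
 -> [ 0.4385 -0.253   0.2   ] total [-0.432  -0.2166  0.0098] rows 5 [-0.0864 -0.0433  0.002 ]
green [340 209  14   8  81] [346.85185185 212.98765432] [[ 0.62531327 -0.10221788  0.048     ]]
```

Green's lid is where the bottom layer should be (the ray meets z=0.048 within 4 mm of the axis). Now blue.

step_arm:
  linear:
    - [-0.0864, -0.0433, 0.002]
    - [-0.0864, -0.0433, 0.002]
    - [-0.0864, -0.0433, 0.002]
    - [-0.0864, -0.0433, 0.002]
    - [-0.0864, -0.0433, 0.002]
    - [0, 0, 0.06]
    - [0, 0, 0.08]
    - [0, 0, 0.08]
    - [0, 0, 0]
    - [0, 0, 0]
  yaw: [0, 0, 0, 0, 0, 0, 0, 0, 0, 0]
  claw: 1

```text
time: 33.83
eef_pos: [0.4375, -0.2531, 0.0891]
tool_rot: [0.0, 0.846, 0.534, -0.0]
force: [0.6, -0.3, -0.1]
gripper_width: 1.001
finger_force: 0.0
```

```bash
python3 - <<'E'
from bench import r
from h import *
go(r.sense(),(.4385,-.2535,.0185))
d=r.get_image("scene")
cv2.imwrite("pics/s8.png",cv2.resize(d["image"][150:290,320:520],(800,560),interpolation=cv2.INTER_CUBIC))
E
```

```text
t 33.83 eef [ 0.4375 -0.2531  0.0891] y-ang -25.49 w 1.001 ff 0.0 F [ 0.6 -0.3 -0.1]
 -> [ 0.4385 -0.2535  0.0185] total [0.0002 0.0021 0.1411] rows 2 [0.0001 0.001  0.0706]
```

View pics/s8.png

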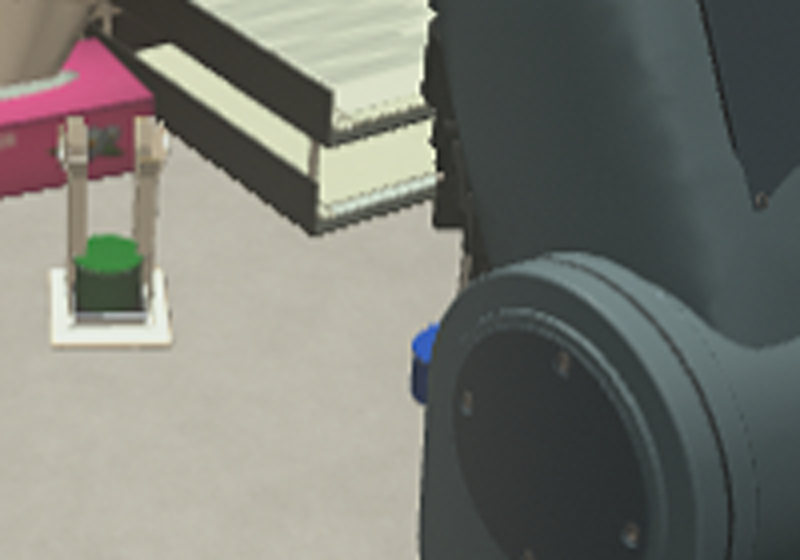

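Green is upright in the white tower at (108,275). Blue is mostly hidden behind the arm at (425,365), so I'm going by the top-view fix.

step_arm:
  linear:
    - [0, 0.002, 0.05]
    - [0, 0, 0.05]
    - [0, 0, 0.041]
    - [0, 0, 0]
  yaw: [0, 0, 0, 0]

```text
time: 34.38
eef_pos: [0.4386, -0.2531, 0.0184]
tool_rot: [-0.0, 0.846, 0.534, 0.0]
force: [-0.3, 0.5, -0.7]
gripper_width: 1.0
finger_force: 0.0
```

step_arm:
  linear:
    - [0, 0, 0]
    - [0, 0, 0]
    - [0, 0, 0]
    - [0, 0, 0]
    - [0, 0, 0]
    - [0, 0, 0]
  yaw: [0, 0, 0, 0, 0, 0]
  claw: -1

```text
time: 35.12
eef_pos: [0.4394, -0.2536, 0.0198]
tool_rot: [0.001, 0.846, 0.534, 0.001]
force: [-1.8, 1.6, 14.5]
gripper_width: 0.542
finger_force: 59.1
```

step_arm:
  linear:
    - [0, 0, -0.02]
    - [0, 0, -0.05]
    - [0, 0, -0.09]
    - [0, 0, -0.1]
    - [0, 0, -0.1]
    - [0, 0, 0]
  yaw: [0, 0, 0, 0, 0, 0]

```text
time: 35.88
eef_pos: [0.4405, -0.2544, 0.2019]
tool_rot: [0.003, 0.846, 0.534, 0.002]
force: [0.1, 0.4, -0.8]
gripper_width: 0.544
finger_force: 61.5
```

```bash
python3 - <<'E'
from bench import r
from h import *
go(r.sense(),(.6284,-.104,.2))
E
```

```text
t 35.88 eef [ 0.4405 -0.2544  0.2019] y-ang -25.48 w 0.544 ff 61.494269371032715 F [ 0.1  0.4 -0.8]
 -> [ 0.6284 -0.104   0.2   ] total [0.4333 0.2098 0.0058] rows 5 [0.0867 0.042  0.0012]
```

step_arm:
  linear:
    - [0.0433, 0.021, 0]
    - [0.0867, 0.042, 0]
    - [0.0867, 0.042, 0]
    - [0.0867, 0.042, 0]
    - [0.0867, 0.042, 0]
    - [0.0433, 0.021, 0]
    - [0, 0, 0.02]
    - [0, 0, 0.04]
    - [0, 0, 0.02]
    - [0, 0, 0]
    - [0, 0, 0]
  yaw: [0, 0, 0, 0, 0, 0, 0, 0, 0, 0, 0]

```text
time: 37.25
eef_pos: [0.6265, -0.1033, 0.1584]
tool_rot: [0.0, 0.846, 0.534, 0.0]
force: [-0.3, -0.3, -0.6]
gripper_width: 0.545
finger_force: 61.5
```

```bash
python3 - <<'E'
from bench import r
from h import *
go(r.sense(),(.6284,-.104,.073))
E
```

```text
t 37.25 eef [ 0.6265 -0.1033  0.1584] y-ang -25.51 w 0.545 ff 61.505563259124756 F [-0.3 -0.3 -0.6]
 -> [ 0.6284 -0.104   0.073 ] total [0.0003 0.004  0.1708] rows 2 [0.0001 0.002  0.0854]
```

step_arm:
  linear:
    - [0.0003, 0.004, 0]
    - [0, 0, 0.02]
    - [0, 0, 0.03]
    - [0, 0, 0.03]
    - [0, 0, 0]
    - [0, 0, 0]
  yaw: [0, 0, 0, 0, 0, 0]

```text
time: 38.0
eef_pos: [0.6285, -0.1036, 0.1181]
tool_rot: [0.0, 0.846, 0.534, -0.0]
force: [0.1, -0.6, -1.0]
gripper_width: 0.545
finger_force: 61.5
```

step_arm:
  linear:
    - [0, 0, 0.025]
    - [0, 0, 0.03]
    - [0, 0, 0.035]
    - [0, 0, 0]
    - [0, 0, 0]
  yaw: [0, 0, 0, 0, 0]

```text
time: 38.62
eef_pos: [0.6283, -0.1035, 0.073]
tool_rot: [-0.0, 0.846, 0.534, -0.0]
force: [0.6, -0.7, -0.3]
gripper_width: 0.537
finger_force: 62.0
```

step_arm:
  linear:
    - [0, 0, 0]
    - [0, 0, 0]
    - [0, 0, 0]
    - [0, 0, 0]
    - [0, 0, 0]
    - [0, 0, 0]
    - [0, 0, -0.04]
    - [0, 0, -0.08]
    - [0, 0, -0.1]
    - [0, 0, -0.06]
    - [0, 0, 0]
    - [0, 0, 0]
    - [0, 0, 0]
  yaw: [0, 0, 0, 0, 0, 0, 0, 0, 0, 0, 0, 0, 0]
  claw: 0.5

```text
time: 40.25
eef_pos: [0.6276, -0.1032, 0.2121]
tool_rot: [-0.001, 0.846, 0.534, -0.001]
force: [0.3, 0.6, 0.5]
gripper_width: 0.749
finger_force: 0.0
```

```bash
python3 - <<'E'
from bench import r
from h import *
d=r.get_image("scene")
cv2.imwrite("pics/s9.png",cv2.resize(d["image"][150:290,200:400],(800,560),interpolation=cv2.INTER_CUBIC))
E
```

```text
(no output)
```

View pics/s9.png

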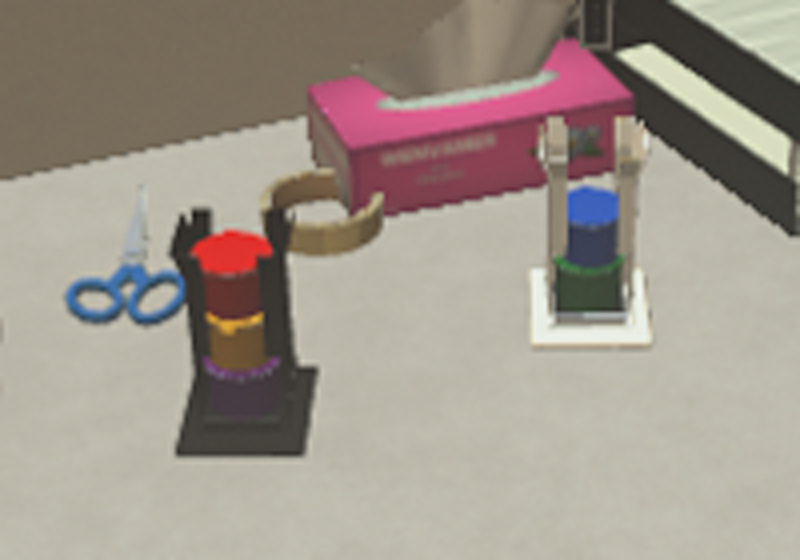

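Both stacks are complete and upright: red over gold over purple at (235,320), blue over green at (592,250). The gripper is clear of them.

```bash
python3 -c "
from bench import r
print(r.sign_off())"
```

```text
the job is handed in; nothing more can be done
None
```

The job is handed in: the black tower holds purple, gold, red and the white tower green, blue (bottom to top), all upright in the last picture at about 40 s; sign-off gave no verdict, and I didn't re-check the mug, spectacles and mouse, though no move went near them.

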